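Index the vial carousel one hole so that the red-capped vial stands at the optical reader

ROBOT

A 6-joint arm with a two-finger parallel gripper is mounted at the origin on the work surface. World frame = base frame: x ahead of the robot, y to its left, z up, the work surface at z = 0. Lengths are in mm, angles in rad, forces in N, time in s.
With the tool pointing down it reaches from about 400 to 925 mm from the base axis. Payload 12.5 kg.
Tool frame: the origin (TCP) lies between the finger pads; the fingertips stand 19 mm ahead of it and the grasp point (between the pads) is the TCP (env.tips_ahead is the distance from the TCP to the fingertips, in mm); z points along the fingers, y is the line along which they close (so a half turn about z gives the same grasp; the last joint's range is limited). The gripper opens to 95 mm and grips with 3 to 60 N. Pads are 20 mm wide; open, the fingers measure 119 mm over their backs; the gripper's body (75 mm by 180 mm) begins 59 mm behind the grasp point.
Start: joints at [1.045, 0.491, 1.559, -0, 1.092, -0.106], TCP at [254.721, 570.755, 233.661] pointing down, gripper open.
Joint ranges: [-3.1, 3.1], [-0.84, 2.19], [0.05, 2.79], [-1.13, 4.28], [0.06, 2.93], [-2.69, 2.69]. Speed limits (rad/s): [2.22, 2.22, 2.79, 3.14, 3.14, 3.14].

INTERFACE

Orientations are given as [roll, pitch, yaw] about the fixed x, y, z axes, in that order (R = Rz(yaw) Ry(pitch) Rx(roll)).
In Python, from cell import env gives the robot as it stands.
- The arm moves only by the shell command python3 -m crank 'ROWS'. ROWS is JSON, a list of rows, each a list of 5 numbers: the shift along the tool's x, y, z in mm, then the turn about the tool's z in degrees, then the finger opening in mm, from 0 to 95.1. In form: [[dx, dy, dz, yaw, grip], ...]. A call has 1 to 10 rows; each row is the pose to reach, as a shift and turn from the pose commanded when the call began, along the tool's axes at that moment; what a row does not reach only later rows make up. A row lasts 1/12 s, in which the tool goes at most 41.7 mm and 7.16 degrees, less where a joint would pass 70% of its speed; a pose out of reach is approached as far as the arm can. A call with a gripper value outside its range is refused whole. The fingers move at their own pace and stop on an object; the grip force is fixed at half the most. Time passes only in rows, so rows that repeat a pose let the fingers close. It gives the time, the measured TCP pose, the force, the opening and the grip force at its end, in the units of the state.
- env.state(): the state, without advancing time (a new reading comes with each control period).
- env.read_camera(name): name is "side" or "top"; returns a dict with "img" (480x640x3 uint8, blue, green, red), "K" (3x3 intrinsics, pixels), "pose" (4x4, takes a point from camera to world coordinates). Camera axes: x right, y down, z forward; pixel columns grow to the right and rows downward; lengths in mm; the calibration is good to about 2 mm. A picture is of the moment at which its call begins. There is no depth.
- env.job_done(): hands the job in; it is judged then, once.
The state is a dict: "t": time; "joints": joint angles; "qvel": joint speeds; "tau": joint torques, N m; "eef_pos": TCP position; "tcp_rot": TCP orientation; "ft_force": force on the tool from outside, world axes, zero at the start; "moment": the same for the moment, N m; "opening": opening from 0.0 (shut) to 1.0 (fully open); "grip_force": force on a finger pad.
Only numpy, scipy, OpenCV 4.12 (cv2) and the standard library are available. Lean on these libraries where they do the work, as an engineer would, in place of code of your own. Each camera call takes 0.05 s, during which the arm holds its last target. There are 200 camera calls.

TASK

Bring the red-capped vial to the white optical reader: with the fingertips press the orange indexing plunger of the vial table in, turn the table by one hole in the direction that takes the red vial to the reader, and let the plunger spring fully out again in that next hole. Leave the vials standing in their pockets without touching, gripping or lifting any, disturb none of the bottles, and finish clear of everything.

Things in the scene. Friction and masses are not known exactly. Their poses are not given: they have to be found in the camera images.
- indexer: fixed grey drum, 268 mm across, 36 mm high; its bright top plate has six black holes 60 deg apart, 115 mm from the axis, joined by a round slot. Above it turns a blue vial deck (172 mm across, top at 60 mm). Origin: centre of the drum's underside, on the work surface and on the vertical turning axis. This frame does not turn with the deck; its x axis points to the reader.
- turntable (a joint): angle of the turning deck (rad): 0 at the start, positive anticlockwise seen from above; holes at 0, +1.047 and -1.047 (60 deg apart), end stops at +-1.6. The red vial starts one pitch to one side of the reader, so the deck must end at +1.047 or at -1.047. Friction 0.05 N m (under 1 N at the plunger); it stays where it is left.
- plunger (a joint): travel (m): 0 fully out (locked in a hole), grows as it is pressed straight down, bottoms at 0.016. From 10 mm in, the table is free to turn. Spring: 3 N when out, 7 N at the bottom. Let go between holes it stays about 10 mm in, riding under the plate, and springs out by itself at a hole, drawing the table in over the last 4 mm or so. A finger may slip a little while dragging.
- plunger_top (a point): centre of the flat top of the orange plunger button, 36 mm across, 111 mm above the work surface when out. It sits on an ear of the deck 115 mm from the turning axis, at the start on the side away from the reader, and no part of the table is higher. A fingertip that holds it down can drag it, and the deck with it, by friction along an arc of radius 115 mm.
- reader_spot (a point): where the foot of the red vial must end up: 58 mm from the turning axis, 46 mm above the work surface, straight in front of the optical reader, a white block with a green top, 50 x 64 x 95 mm, fixed beside the drum and centred 168 mm from the axis on indexer's x axis. Does not turn with the deck.
- vial_red: the wanted one: amber glass vial with a red screw cap, 26 mm wide, 48 mm tall, standing loose in a pocket of the turning deck, its foot 46 mm above the work surface and its top at 94 mm; origin at the centre of its foot, z up. It rides along: never to be touched by the robot.
- vial_black: amber glass vial with a black screw cap, 26 mm wide, 48 mm tall, standing loose in a pocket of the turning deck, its foot 46 mm above the work surface and its top at 94 mm; origin at the centre of its foot, z up. A bystander that rides along: never to be touched by the robot. At the reader at the start.
- vial_w1: amber glass vial with a white screw cap, 26 mm wide, 48 mm tall, standing loose in a pocket of the turning deck, its foot 46 mm above the work surface and its top at 94 mm; origin at the centre of its foot, z up. A bystander that rides along: never to be touched by the robot.
- vial_w2: amber glass vial with a white screw cap, 26 mm wide, 48 mm tall, standing loose in a pocket of the turning deck, its foot 46 mm above the work surface and its top at 94 mm; origin at the centre of its foot, z up. A bystander that rides along: never to be touched by the robot.
- vial_w3: amber glass vial with a white screw cap, 26 mm wide, 48 mm tall, standing loose in a pocket of the turning deck, its foot 46 mm above the work surface and its top at 94 mm; origin at the centre of its foot, z up. A bystander that rides along: never to be touched by the robot.
- vial_w4: amber glass vial with a white screw cap, 26 mm wide, 48 mm tall, standing loose in a pocket of the turning deck, its foot 46 mm above the work surface and its top at 94 mm; origin at the centre of its foot, z up. A bystander that rides along: never to be touched by the robot.
- wash_bottle: white plastic wash bottle, 72 mm wide, 230 mm tall with its bent spout; loose bystander; origin at the centre of its foot
- white_bottle: white plastic bottle with a black cap, 76 mm wide, 180 mm tall; loose bystander; origin at the centre of its foot
- amber_bottle: amber glass bottle, white cap, 64 mm wide, 140 mm tall, standing in the enamel tray; loose bystander; origin at the centre of its foot
- small_amber: small amber glass bottle, white cap, 46 mm wide, 90 mm tall, standing in the enamel tray; loose bystander; origin at the centre of its foot

How it is judged (in metres and radians):
On the way, in this order (a step that is already met when the one before it is completed fails the run):
1. the plunger is pressed in far enough to free the table (value of joint plunger above 0.009 m), for 0.1 s.
2. the table is turned out of its first hole with the plunger in (value of joint plunger above 0.006 m and (value of joint turntable between 0.3 and 1 rad or value of joint turntable between -1 and -0.3 rad)), for 0.05 s.
3. the plunger has sprung out in the next hole (value of joint plunger below 0.002 m and (value of joint turntable between 1.007 and 1.087 rad or value of joint turntable between -1.087 and -1.007 rad)), for 0.2 s.
At the end, for the whole second after the job is handed in: The red-capped vial stands within 7 mm of the spot in front of the reader, the table is at rest one hole on (within 0.04 rad of +1.047 or -1.047), the plunger is out to within 2 mm, and all six vials stand upright (within 0.15 rad) in their pockets (all of step 3 and horizontal distance between vial_red and reader_spot below 0.007 m and velocity of joint turntable between -0.05 and 0.05 rad/s and angle between each of vial_black, vial_red, vial_w1, vial_w2, vial_w3, vial_w4's own z axis and vertical below 0.15 rad and height (world z) of vial_black between 0.042 and 0.05 m and height (world z) of vial_red between 0.042 and 0.05 m and height (world z) of vial_w1 between 0.042 and 0.05 m and height (world z) of vial_w2 between 0.042 and 0.05 m and height (world z) of vial_w3 between 0.042 and 0.05 m and height (world z) of vial_w4 between 0.042 and 0.05 m); the robot touches nothing.
It fails at once if the robot touches a vial (more than 1 N) (contact force between any of the fingers, the arm and vial_black above 1 N or contact force between any of the fingers, the arm and vial_red above 1 N or contact force between any of the fingers, the arm and vial_w1 above 1 N or contact force between any of the fingers, the arm and vial_w2 above 1 N or contact force between any of the fingers, the arm and vial_w3 above 1 N or contact force between any of the fingers, the arm and vial_w4 above 1 N).
It fails at once if a vial is lifted out of its pocket or tipped (height (world z) of any of vial_black, vial_red, vial_w1, vial_w2, vial_w3, vial_w4 above 0.056 m or angle between any of vial_black, vial_red, vial_w1, vial_w2, vial_w3, vial_w4's own z axis and vertical above 0.4 rad).
It fails at once if a bottle is shifted by more than 20 mm or lifted (distance of any of wash_bottle, white_bottle, amber_bottle, small_amber from where it was at the start of the episode above 0.02 m).
It also fails if it takes over 38 s, if anything falls off the work surface, if the arm or the gripper's body presses on something with over 40 N, if the wrist force passes 120 N, or if a joint passes its speed limit or range.

## Working session

There is one attempt and no reset: what is moved stays moved. The work goes in short steps, Python scripts to look and compute and a shell command to move; the robot and the scene stay as the last step left them, time stands still between calls to the robot, and variables do not carry over. Pictures are saved under pics/ and viewed, at most 10 in all, crops included, and the job is handed in when it is done.

```bash
mkdir -p pics; python3 - <<'E'
from cell import env
import cv2
for n in("top","side"):
    c=env.read_camera(n);cv2.imwrite(f"pics/{n}0.png",c["img"]);print(n,c["K"].tolist(),c["pose"].round(4).tolist())
s=env.state();print(s["t"],s["eef_pos"],s["tcp_rot"],s["opening"],env.tips_ahead)
E
```

```text
top [[516.2761870657713, 0.0, 324.86282945349], [0.0, 516.2761870657713, 236.08884435778774], [0.0, 0.0, 1.0]] [[-0.0284, -0.9916, 0.1265, 393.2305], [-0.9996, 0.0291, 0.0035, 5.3154], [-0.0072, -0.1263, -0.992, 1704.0619], [0.0, 0.0, 0.0, 1.0]]
side [[592.4786101932302, 0.0, 329.83753076428457], [0.0, 592.4786101932302, 245.97195486713997], [0.0, 0.0, 1.0]] [[0.866, -0.2279, 0.4452, -90.9127], [-0.4995, -0.4361, 0.7485, -1142.2599], [0.0235, -0.8706, -0.4915, 843.2546], [0.0, 0.0, 0.0, 1.0]]
0.1 [254.63997777 570.55932846 233.12096551] [-3.14061514e+00 -1.27815345e-04  2.72169798e+00] 1.0001236310179142 19.0
```

View pics/top0.png

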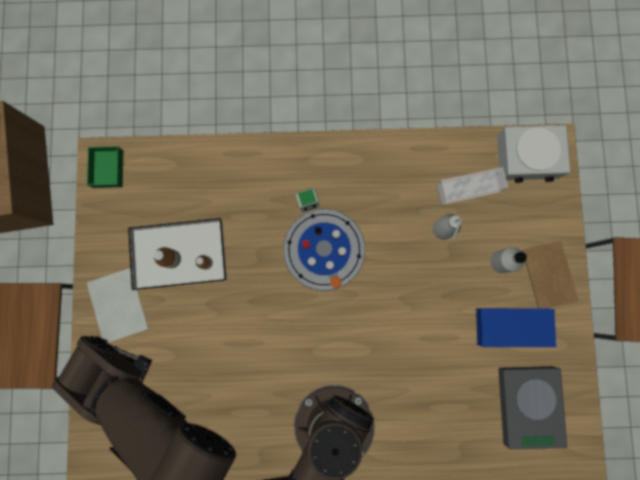

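View pics/side0.png

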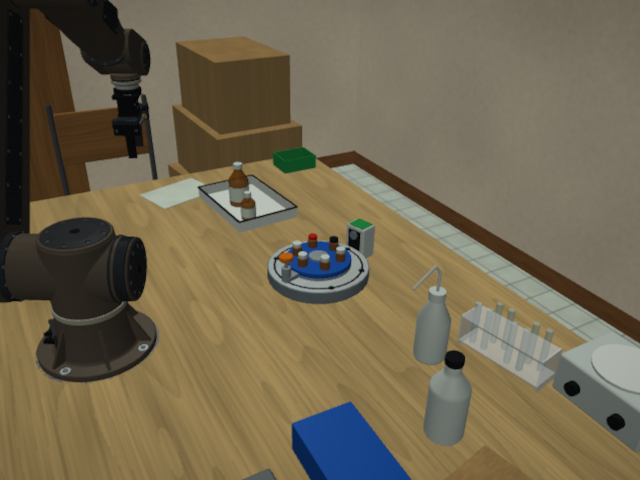

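Top view: the red cap is at (306,244), the black cap at (318,231), the green reader top at (307,198) and the orange plunger at (336,282). The red vial is anticlockwise of the reader, so the table must turn clockwise (to -1.047), and the plunger moves left in the image, towards +y.

```bash
cat > h.py <<'E'
import cv2,numpy as np
def blob(img,lo,hi,roi):
    h=cv2.inRange(cv2.cvtColor(img,cv2.COLOR_BGR2HSV),lo,hi);m=np.zeros_like(h);x0,y0,x1,y1=roi;m[y0:y1,x0:x1]=h[y0:y1,x0:x1]
    n,_,st,ce=cv2.connectedComponentsWithStats(m);i=1+np.argmax(st[1:,4]);return ce[i],st[i]
def onz(K,T,p,z):
    d=T[:3,:3]@np.linalg.inv(K)@[p[0],p[1],1];o=T[:3,3];return (o+d*(z-o[2])/d[2])
def proj(K,T,P):
    q=K@(T[:3,:3].T@(np.array(P)-T[:3,3]));return q[:2]/q[2]
E
python3 - <<'E'
from cell import env
from h import *
O=((5,130,90),(16,255,255));G=((50,100,50),(80,255,255));B=((105,120,50),(125,255,255));R=((0,120,50),(4,255,255))
C={n:env.read_camera(n) for n in("top","side")}
def f(n,c,roi,z,l):
    k=C[n];p,s=blob(k["img"],*c,roi);print(n,l,p.round(1),s,onz(k["K"],k["pose"],p,z).round(1))
f("top",O,(320,265,350,295),111,"plunger");f("side",O,(270,245,300,270),109,"plunger")
f("top",G,(290,180,320,212),95,"reader");f("side",G,(340,210,380,240),95,"reader")
f("top",B,(290,215,360,285),60,"deck");f("top",R,(295,235,315,253),94,"red")
E
```

```text
top plunger [335.4 281.9] [331 277  10  11  85] [453.5 -17.4 111. ]
side plunger [285.4 257.2] [279 253  14  10 117] [450.6 -21.8 109. ]
top reader [306.7 197.1] [299 190  16  15 167] [724.7  65.2  95. ]
side reader [360.7 223.6] [350 219  22  10 129] [725.3  66.9  95. ]
top deck [323.4 248.3] [ 298  223   52   52 1497] [563.7  17.   60. ]
top red [305.6 244.2] [304 242   4   5  16] [574.4  72.1  94. ]
```

```bash
cat >> h.py <<'E'
from scipy.spatial.transform import Rotation as Ro
def tool(P,st):
    return (Ro.from_euler("xyz",st["tcp_rot"]).as_matrix().T@(np.array(P)-st["eef_pos"])).round(1)
E
python3 - <<'E'
from cell import env
from h import *
s=env.state();print(tool([453,-18,180],s))
E
```

```text
[-421.  -456.7   53.6]
```

```bash
python3 -m crank '[[-28,-30,0,0,0],[-56,-60,0,0,0],[-84,-91,0,0,0],[-112,-121,0,0,0],[-140,-152,0,0,0],[-168,-183,0,0,0],[-196,-213,0,0,0],[-224,-243,0,0,0],[-252,-274,0,0,0],[-280,-304,10,0,0]]'; python3 - <<'E'
from cell import env
from h import *
s=env.state();print(s["t"],s["eef_pos"],tool([453,-18,180],s))
E
```

```text
t: 1.03
eef_pos: [386.9, 177.9, 225.0]
tcp_rot: [3.14, 0.002, 2.722]
ft_force: [2.0, 0.2, -0.1]
opening: 0.356
grip_force: 0.0
1.0333 [386.93257223 177.9021755  224.9665153 ] [-140.  -152.1   45. ]
```

```bash
python3 -m crank '[[-28,-30,8,0,0],[-56,-60,16,0,0],[-84,-91,25,0,0],[-112,-121,35,0,0],[-130,-140,45,0,0],[-140,-152,45,0,0],[-140,-152,45,0,0],[-140,-152,45,0,0]]'; python3 - <<'E'
from cell import env
from h import *
s=env.state();print(s["t"],s["eef_pos"],s["opening"],tool([453,-18,140],s))
k=env.read_camera("side");im=k["img"][190:310,210:370];cv2.imwrite("pics/s1.png",cv2.resize(im,None,fx=4,fy=4,interpolation=2))
print((proj(k["K"],k["pose"],s["eef_pos"]-[0,0,19])-[210,190])*4)
E
```

```text
t: 1.7
eef_pos: [452.1, -16.6, 178.6]
tcp_rot: [3.142, -0.001, 2.72]
ft_force: [0.1, 0.6, -0.6]
opening: 0.003
grip_force: 0.0
1.7 [452.081223   -16.63404781 178.62095063] 0.002762869393954313 [-1.4 -0.9 38.6]
[298.84370971 191.43669131]
```

View pics/s1.png

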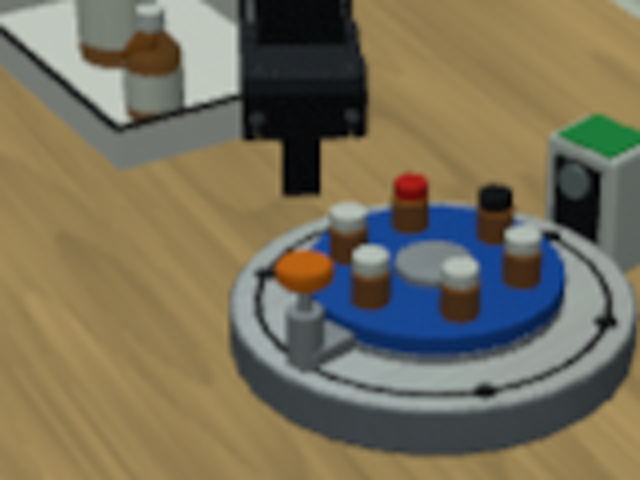

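The fingertips, at crop (300,192), are right above the plunger, at (305,270), and clear of the vials. I'll descend and press.

```bash
python3 -m crank '[[-1,-1,15,0,0],[-1,-1,30,0,0],[-1,-1,42,0,0],[-1,-1,48,0,0],[-1,-1,53,0,0],[-1,-1,58,0,0],[-1,-1,62,0,0],[-1,-1,62,0,0],[-1,-1,62,0,0]]'; python3 - <<'E'
from cell import env
from h import *
s=env.state();print(s["t"],s["eef_pos"],s["ft_force"])
k=env.read_camera("side");p,st=blob(k["img"],(5,130,90),(16,255,255),(260,235,310,280));print(p,st,[proj(k["K"],k["pose"],(453,-18,z)) for z in(111,98)])
E
```

```text
t: 2.5
eef_pos: [452.7, -17.4, 117.1]
tcp_rot: [3.142, 0.0, 2.722]
ft_force: [-3.1, -1.1, 5.5]
opening: 0.008
grip_force: 2.9
2.5 [452.68000057 -17.38662401 117.08466509] [-3.12069757 -1.07661847  5.49740169]
[285.96470588 263.34117647] [280 259  13   9  85] [array([285.57578939, 255.52144196]), array([285.64582774, 260.10395959])]
```

```bash
python3 - <<'E'
from cell import env
from h import *
s=env.state();c=np.array([563.4,16.5]);v=s["eef_pos"][:2]-c;print(np.hypot(*v),np.degrees(np.arctan2(v[1],v[0])))
for a in np.arange(4,51,4.6):
    t=np.radians(-a);w=c+np.array([[np.cos(t),-np.sin(t)],[np.sin(t),np.cos(t)]])@v;print(a.round(1),tool([*w,117],s))
E
```

```text
115.77466690045426 -162.97187736162346
4.0 [5.1 6.3 0.2]
8.6 [10.4 13.9  0.2]
13.2 [15.1 21.9  0.2]
17.8 [19.1 30.3  0.2]
22.4 [22.4 39.   0.2]
27.0 [25.  47.9  0.2]
31.6 [26.9 57.   0.2]
36.2 [28.1 66.2  0.2]
40.8 [28.5 75.5  0.2]
45.4 [28.2 84.8  0.2]
50.0 [27.1 94.   0.2]
```

```bash
python3 -m crank '[[5,6,0.5,0,0],[10.4,14,0.5,0,0],[15,22,0.5,0,0],[19,30,0.5,0,0],[22.4,39,0.5,0,0],[25,48,0.5,0,0],[27,57,0.5,0,0],[28,66,0.5,0,0],[28.5,75.5,0.5,0,0],[28.5,75.5,0.5,0,0]]'; python3 - <<'E'
from cell import env
from h import *
s=env.state();print(s["t"],s["eef_pos"],s["ft_force"])
k=env.read_camera("side");im=k["img"][190:310,210:370];cv2.imwrite("pics/s2.png",cv2.resize(im,None,fx=4,fy=4,interpolation=2))
print((proj(k["K"],k["pose"],s["eef_pos"]-[0,0,19])-[210,190])*4)
c=np.array([563.4,16.5])
for l,cc in(("orange",((5,130,90),(16,255,255))),):
    p,st=blob(k["img"],*cc,(260,230,330,280));w=onz(k["K"],k["pose"],p,97);v=w[:2]-c;print(l,p,st,w,np.hypot(*v),np.degrees(np.arctan2(v[1],v[0])))
E
```

```text
t: 3.38
eef_pos: [458.5, 64.2, 117.1]
tcp_rot: [3.14, 0.002, 2.722]
ft_force: [0.1, 1.3, 5.9]
opening: 0.009
grip_force: 2.9
3.3833 [458.45987842  64.22734685 117.0515848 ] [0.06195679 1.33705745 5.92466285]
[253.15128505 219.87723694]
orange [273.37894737 248.58947368] [267 244  14  10  95] [451.46873701  48.91041028  97.        ] 116.52914797703784 163.8512900204475
```

View pics/s2.png

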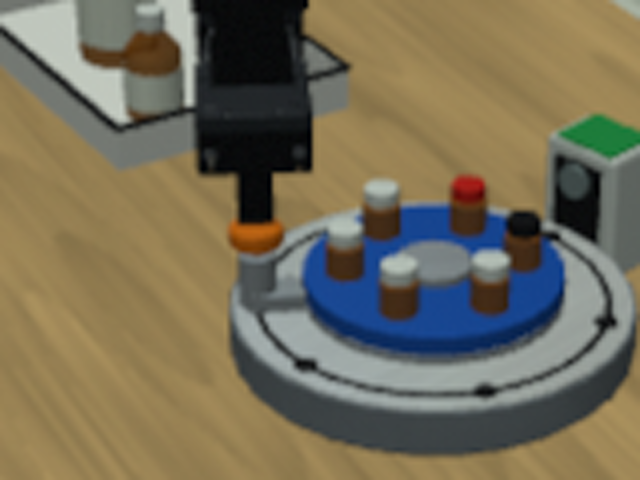

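The plunger follows under the tip without slipping: the button is at crop (256,236) and the red cap at (468,188), nearing the reader. About 18 deg remain.

```bash
python3 - <<'E'
from cell import env
from h import *
s=env.state();c=np.array([563.4,16.5]);v=s["eef_pos"][:2]-c
for a in (4.6,9.2,13.8,16.5,18.3,20):
    t=np.radians(-a);w=c+np.array([[np.cos(t),-np.sin(t)],[np.sin(t),np.cos(t)]])@v;print(a,tool([*w,117],s))
E
```

```text
4.6 [-0.4  9.2  0. ]
9.2 [-1.6 18.4  0. ]
13.8 [-3.4 27.5  0. ]
16.5 [-4.9 32.7  0. ]
18.3 [-6.  36.2  0.1]
20 [-7.1 39.4  0.1]
```

```bash
python3 -m crank '[[-0.4,9,0,0,0],[-1.6,18,0,0,0],[-3.4,27.5,0,0,0],[-4.9,33,0,0,0],[-6,36.2,0,0,0],[-6,36.2,0,0,0],[-6,36.2,0,0,0]]'; python3 - <<'E'
from cell import env
from h import *
s=env.state();print(s["t"],s["eef_pos"],s["ft_force"])
c=np.array([563.4,16.5]);v=s["eef_pos"][:2]-c;print(np.hypot(*v),np.degrees(np.arctan2(v[1],v[0])))
k=env.read_camera("side");p,st=blob(k["img"],(5,130,90),(16,255,255),(260,220,330,280));print(p,p-[0,3.2],proj(k["K"],k["pose"],s["eef_pos"]-[0,0,19]))
k=env.read_camera("top");p,st=blob(k["img"],(0,120,50),(4,255,255),(295,220,330,253));w=onz(k["K"],k["pose"],p,94);v=w[:2]-c;print(p,st,w,np.hypot(*v),np.degrees(np.arctan2(v[1],v[0])))
E
```

```text
t: 4.02
eef_pos: [478.5, 94.1, 117.0]
tcp_rot: [3.14, 0.002, 2.722]
ft_force: [0.7, 0.7, 5.0]
opening: 0.001
grip_force: 2.9
4.0167 [478.50040276  94.09404371 117.04249017] [0.74004226 0.68093206 4.98216934]
115.01642157456335 137.57422812368492
[274.51020408 241.98979592] [274.51020408 238.78979592] [275.36609275 238.24746962]
[316.58823529 231.11764706] [315 229   4   5  17] [615.01855843  36.64177396  94.        ] 55.409084382479875 21.31593392908996
```

```bash
python3 -m crank '[[-0.5,1.3,0,0,0],[-1,2.6,0,0,0],[-1,2.6,0,0,0],[-1,2.6,-4,0,0],[-1,2.6,-9,0,0],[-1,2.6,-14,0,0],[-1,2.6,-20,0,0],[-1,2.6,-35,0,0],[-1,2.6,-60,0,0],[-1,2.6,-60,0,0]]'; python3 - <<'E'
from cell import env
from h import *
s=env.state();print(s["t"],s["eef_pos"],s["ft_force"])
k=env.read_camera("side");im=k["img"][190:310,210:370];cv2.imwrite("pics/s3.png",cv2.resize(im,None,fx=4,fy=4,interpolation=2))
p,st=blob(k["img"],(5,130,90),(16,255,255),(255,220,330,280));print(p,st,[proj(k["K"],k["pose"],(479.1,94.6,z)) for z in(109,99)])
E
```

```text
t: 4.95
eef_pos: [480.9, 95.7, 179.9]
tcp_rot: [3.139, 0.004, 2.722]
ft_force: [0.3, -0.3, 0.7]
opening: 0.008
grip_force: 0.0
4.95 [480.90785646  95.73226666 179.94882927] [ 0.32588005 -0.31484798  0.73359818]
[274.76068376 239.48717949] [268 235  14  10 117] [array([275.40015816, 234.41727815]), array([275.48306933, 237.79177208])]
```

View pics/s3.png

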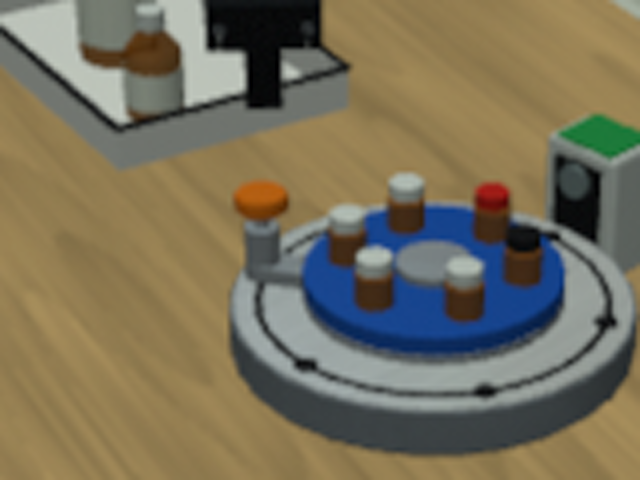

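The plunger has not sprung out: the button is at crop (261,200) with a short stem, and the red cap at (491,192) is about 2 deg short of the reader. I'll press again and drag a few mm more.

```bash
python3 - <<'E'
from cell import env
from h import *
s=env.state();c=np.array([563.4,16.5])
k=env.read_camera("side");p,st=blob(k["img"],(5,130,90),(16,255,255),(255,220,330,280))
f=lambda a,z:np.array([*(c+115*np.array([np.cos(np.radians(a)),np.sin(np.radians(a))])),z])
for a in(137.2,138.2,139.2,140.2,141.2):print(a,p-[0,1],proj(k["K"],k["pose"],f(a,99)))
for a in(139.5,138.5,137.5,136.5,135.5):print(a,tool(f(a,117),s))
E
```

```text
137.2 [274.76068376 238.48717949] [275.44972065 237.7926477 ]
138.2 [274.76068376 238.48717949] [275.22504211 238.15020259]
139.2 [274.76068376 238.48717949] [275.01282759 238.51014891]
140.2 [274.76068376 238.48717949] [274.81318124 238.87238873]
141.2 [274.76068376 238.48717949] [274.62620425 239.23682283]
139.5 [ 2.5 -6.1 61.3]
138.5 [ 1.9 -4.1 61.3]
137.5 [ 1.3 -2.2 61.3]
136.5 [ 0.6 -0.3 61.3]
135.5 [-0.1  1.6 61.3]
```

```bash
python3 -m crank '[[2.5,-6,25,0,0],[2.5,-6,45,0,0],[2.5,-6,56,0,0],[2.5,-6,62,0,0],[2.5,-6,62,0,0],[1.9,-4,62,0,0],[1.3,-2.2,62,0,0],[0.8,-0.8,62,0,0],[0.8,-0.8,62,0,0],[0.8,-0.8,62,0,0]]' && python3 -m crank '[[0,0,-4,0,0],[0,0,-9,0,0],[0,0,-14,0,0],[0,0,-19,0,0],[0,0,-35,0,0],[0,0,-60,0,0],[0,0,-60,0,0],[0,0,-60,0,0]]'; python3 - <<'E'
from cell import env
from h import *
s=env.state();c=np.array([563.4,16.5]);print(s["eef_pos"])
k=env.read_camera("side");p,st=blob(k["img"],(5,130,90),(16,255,255),(255,220,330,280))
im=k["img"][190:310,210:370];cv2.imwrite("pics/s4.png",cv2.resize(im,None,fx=4,fy=4,interpolation=2))
f=lambda a,z:np.array([*(c+115*np.array([np.cos(np.radians(a)),np.sin(np.radians(a))])),z])
for z in (109,99):
  for a in(133.2,135.2,137.2,139.2):print(z,a,p-[0,1],proj(k["K"],k["pose"],f(a,z)))
E
```

```text
t: 5.88
eef_pos: [478.6, 95.4, 114.4]
tcp_rot: [3.141, 0.0, 2.722]
ft_force: [-1.1, 2.1, 7.1]
opening: 0.005
grip_force: 3.3
t: 6.55
eef_pos: [478.8, 95.2, 175.0]
tcp_rot: [3.141, 0.002, 2.722]
ft_force: [-0.1, 0.0, -1.2]
opening: 0.004
grip_force: 0.0
[478.83509769  95.1892636  175.03768848]
109 133.2 [275.47058824 234.36134454] [276.39148175 233.02407227]
109 135.2 [275.47058824 234.36134454] [275.85475207 233.7157786 ]
109 137.2 [275.47058824 234.36134454] [275.36670264 234.4181382 ]
109 139.2 [275.47058824 234.36134454] [274.92822724 235.1304011 ]
99 133.2 [275.47058824 234.36134454] [276.47089215 236.38825291]
99 135.2 [275.47058824 234.36134454] [275.93603879 237.08509701]
99 137.2 [275.47058824 234.36134454] [275.44972065 237.7926477 ]
99 139.2 [275.47058824 234.36134454] [275.01282759 238.51014891]
```

View pics/s4.png

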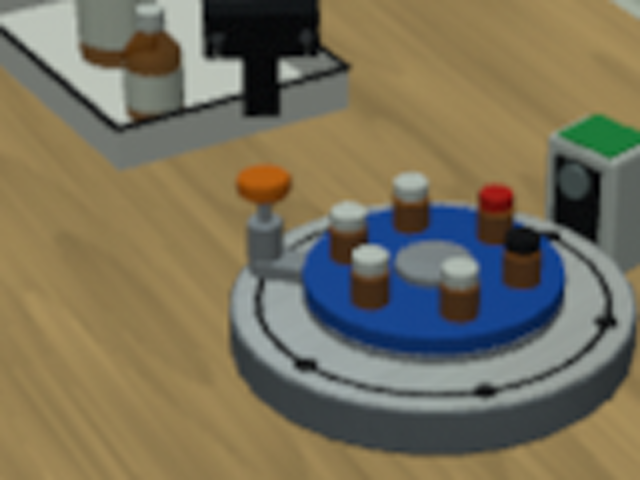

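The plunger has sprung fully out at 137.2 deg: its button is at crop (263,184) with the full stem showing. The red cap at (495,195) now stands where the black one was, and all the vials are upright. I'll raise the tool clear and hand in.

```bash
python3 -m crank '[[0,0,-25,0,0],[0,0,-50,0,0],[0,0,-60,0,0],[0,0,-60,0,0],[0,0,-60,0,0],[0,0,-60,0,0]]'; python3 -c "
from cell import env
print(env.job_done())"
```

```text
t: 7.1
eef_pos: [478.0, 95.1, 232.9]
tcp_rot: [-3.141, -0.002, 2.722]
ft_force: [0.6, 0.2, 0.4]
opening: 0.002
grip_force: 0.0
the job is handed in; nothing more can be done
None
```

I turned the table one hole clockwise (to -1.047 rad), which put the red vial in front of the reader; the plunger is fully out in that hole and the arm is clear above. The first drag stopped about 2 deg short, so I pressed and dragged once more before it sprang out. I handed the job in at about 7 s, and no verdict was returned.

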